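# Secure the press cover and hold the key switch on

## Robot

A 6-joint arm with a two-finger parallel gripper is mounted at the origin on the work surface. World frame = base frame: x ahead of the robot, y to its left, z up, the work surface at z = 0. Lengths are in m, angles in degrees, forces in N, time in s.
With the tool pointing down it reaches from about 0.25 to 0.725 m from the base axis. Payload 9.7 kg.
Tool frame: the origin (TCP) lies at the very end of the fingers, on their centre line; the grasp point (between the pads) lies grasp_offset behind it (grasp_offset is the distance from the TCP to the grasp point, in m); z points along the fingers, y is the line along which they close (so a half turn about z gives the same grasp; the last joint's range is limited). The gripper opens to 85 mm and grips with 20 to 120 N. Pads are 22 mm wide; open, the fingers measure 114 mm over their backs; the gripper's body (76 mm by 85 mm) begins 54 mm behind the grasp point. The pads swing forward as they close: fully open they stand 13 mm farther back than shut.
Start: joints at [-70.588, 4.979, 10.078, 95.1, 0, 90], TCP at [0.183, -0.519, 0.231] pointing down, gripper open.
Joint ranges: [-179.16, 179.16], [-48.56, 103.87], [-65.8, 70.77], [-126.05, 130.52], [-82.76, 87.17], [-180, 180]. Speed limits (degrees/s): [127.2, 127.2, 147.25, 180, 180, 180].

## Interface

Orientations are given as [roll, pitch, yaw] about the fixed x, y, z axes, in that order (R = Rz(yaw) Ry(pitch) Rx(roll)).
In Python, from workcell import get_obs, camera, calibration, job_done, recognise, cut_out, mark_of, grasp_offset gives the robot as it stands.
- The arm moves only by the tool servo_tool, never from a script. Its argument "moves" is a list of rows, each a list of 3 entries, a list of its own where there are three numbers: the turn, a rotation vector about the tool's x, y, z in degrees, then the shift along the tool's x, y, z in m, then the opening in per cent of the stroke, from 0 (shut) to 100 (fully open). In form: [[[ax, ay, az], [x, y, z], claw], ...]. A call has 1 to 12 rows; each row shifts and turns the commanded pose from where the row before left it, along the tool's axes as they then stand; what a row does not reach is not made up. A row lasts 1/10 s, in which the tool goes at most 50 mm and 8.59 degrees, less where a joint would pass 70% of its speed; a pose out of reach is approached as far as the arm can. A call is refused whole if a number of a shift passes 0.05 or a number of a turn 8.59, either way. A call with a gripper value outside its range is refused whole. The fingers move at their own pace and stop on an object; "force" is the grip in N (left out, the last holds). Time passes only in rows, so rows that do not move let the fingers close. It gives the time, the measured TCP pose, the force, the opening and the grip force at its end, in the units of the state.
- get_obs(): the state, without advancing time (a new reading comes with each control period).
- camera(name): name is "side" or "top" or "wrist"; returns (picture, depth): 480x640x3 uint8, red, green, blue; 480x640 float32, m along the optical axis (not along the pixel's ray), 0 where there is no reading.
- calibration(name): a dict with "camera_matrix" (3x3 intrinsics, pixels), "R" (3x3) and "t" (3): a world point X has camera coordinates R X + t. Camera axes: x right, y down, z forward; pixel columns grow to the right and rows downward; lengths in m; the calibration is good to about 2 mm. A picture is of the moment at which its call begins: read the wrist's pose just before it. calibration takes no time and is no camera call; for the wrist camera it gives the pose at the moment of the call.
- job_done(): hands the job in; it is judged then, once.
Trained networks look in the newest picture that a camera, given by its name, has taken for a name from the list of things; names that differ only in an ending like _2 or _b are one class to them, and where a whole thing is asked for, a point or a joint stands for the part that bears it (a point fixed in the world has none). Each returns a list of dicts, best first, with "score" (0 to 1); they miss things now and then, are a little off and sometimes report something else, mostly with a low value. They report only what shows in the picture. A call takes as long as a camera call.
- recognise(name, camera): "xyz" ([x, y, z] in m, in the coordinates of the camera as it stood for that picture, good to about 4 mm: the middle of the surface that is visible of it).
- cut_out(name, camera): "mask" (480x640 bool, what is visible of it).
- mark_of(name, camera): "xyz" ([x, y, z] in m, in the coordinates of the camera as it stood for that picture, good to about 4 mm: a listed point, or the origin of a listed thing).
The state is a dict: "time": time; "q": joint angles; "qd": joint speeds; "joint_efforts": joint torques, N m; "ee_pos": TCP position; "tcp_rot": TCP orientation; "wrist_force": force on the tool from outside, world axes, zero at the start; "torque": the same for the moment, N m; "opening": finger opening in m; "grasp_force": force on a finger pad.
Only numpy, scipy, OpenCV 4.12 (cv2) and the standard library are available. Lean on these libraries where they do the work, as an engineer would, in place of code of your own. Each camera call takes 0.05 s, during which the arm holds its last target. There are 200 camera calls.

## Task

Make the small bench press ready and inch it: first turn the red wing turnbutton clockwise so that its bar lies square across the edge of the clear cover. Then take the blue key out of its wooden stand, push it straight down into the key switch, past the stiff pins, until it is fully home, and only then turn it a quarter clockwise. The switch springs back, so finish with the gripper still holding the key turned, and leave the spool, the jar and the hammer where they are.

Things in the scene. Friction and masses are not known exactly. Their poses are not given: they have to be found in the camera images.
- press: green bench roller press, fixed: 240 (x) x 300 (y) x 85 mm high; origin at the centre of its underside, x from front to back, z up. The front strip of its top (x -120 to -30, 85 mm high) carries the key switch (axis at x -75, y -85) and the turnbutton (pivot at x -45, y 60). Behind, to x 120, lies the clear cover in an aluminium frame, its top 95 mm above the bench
- cover (a joint): hinged clear cover of the press: 0 = shut (as at the start), grows as it opens upward about its far edge; it is to stay shut
- wing_top (a point): top centre of the turnbutton's red wing, on the pivot axis, 131 mm above the bench; turns with it, z up. The wing is an upright plate 10 mm thick (x), 34 long (y), 26 tall, on a steel bar 14 (x) x 64 (y) x 8 mm thick, underside 97 mm above the bench: bar and wing are parallel
- turnbutton (a joint): turnbutton angle, grows clockwise seen from above: 0 = bar along the cover's edge (along the press's y, not over the cover), 1.57 = square across the edge (over the cover); stop at 1.62. Starts between 0.15 and 0.5. Stiff by friction (0.06 N m), stays where it is left
- keyway (a point): centre of the keyway's mouth in the top face of the brass plug, 93 mm above the bench; turns with the plug, z up. Slot 15.2 mm (x) by 6.2 mm (y), 33 deep, mouth bevelled 2.5 mm. Round bezel about it: diameter 66, top 90 mm above the bench. Two sticky spring pins in one narrow end, 11 and 18 mm down: passing them takes 5 to 15 N, and small twists to and fro help
- plug (a joint): angle of the key switch's plug, grows clockwise seen from above: 0 = off, with the keyway along the press's x; on from 1.35 rad; stop at 1.66. A spring turns it back to 0 (0.03 N m at 0, 0.12 N m at a quarter turn). The key has about 0.1 rad of play in the keyway
- key: loose key, 50 g, upright in the stand. Origin at the centre of its shoulder (underside of the grip), z up. Grip: brass collar 18 x 9 x 4 mm, on it a blue bow 30 wide (x), 10 thick (y), z 4 to 42 mm. Blade below: 14 wide (x), 5 thick (y), 30 long, the last 10 tapered. Fits the keyway either way round; fully home, the shoulder sits on the plug's top face
- key_stand: fixed light wooden block 90 (x) x 70 (y) x 50 mm high; origin at the centre of its underside. The key's blade sits loosely in a slot in the middle of its top, the key's shoulder on the top, key x along stand x
- spool: bystander: black thread spool, diameter 52, 64 mm tall, standing; origin at the centre of its underside
- jar: bystander: amber jar with white cap, diameter 56, 75 mm tall, standing; origin at the centre of its underside
- hammer: bystander: hammer lying on the bench on the press's left (+y) side

How it is judged:
By the outcome, as a careful person would: the job done as asked, in the order asked, and still so for the second after the job is handed in, while the arm keeps its last pose, push and grip.
It also fails if it takes over 72 s, if anything falls off the work surface, if the arm or the gripper's body presses on something with over 40 N, if the wrist force passes 120 N, or if a joint passes its speed limit or range.

## Working session

There is one attempt and no reset: what is moved stays moved. The work goes in short steps, Python scripts to look and compute and a tool call to move; the robot and the scene stay as the last step left them, time stands still between calls to the robot, and variables do not carry over. Pictures are saved under pics/ and viewed, at most 10 in all, crops included, and the job is handed in when it is done.

Besides the shell and the picture viewer there is one more tool, called in YAML: its name, and indented under it one key for each argument. servo_tool: Moves the arm, as the interface text tells. Its arguments: {"type":"object","properties":{"moves":{"type":"array"},"force":{"type":"number"}},"required":["moves"]}

```bash
mkdir -p pics; ls; cat > h.py <<'E'
import numpy as np, cv2
from workcell import *
from scipy.spatial.transform import Rotation as Ro
def snap(n):
    c=calibration(n); p,d=camera(n); return p,d,{k:np.array(v) for k,v in c.items()}
def w(c,x): return c['R'].T@(np.array(x)-c['t'])
def save(p,f): cv2.imwrite('pics/'+f,cv2.cvtColor(p,cv2.COLOR_RGB2BGR))
def cloud(d,c):
    K=c['camera_matrix']; v,u=np.mgrid[:480,:640]
    P=np.stack([(u-K[0,2])/K[0,0]*d,(v-K[1,2])/K[1,1]*d,d],-1)
    return (P-c['t'])@c['R']
E
python3 - <<'E'
from h import *
np.set_printoptions(precision=4,suppress=True)
o=get_obs(); print(o, grasp_offset)
for n in ['top','side']:
    p,d,c=snap(n); save(p,n+'1.png'); print(n,c['t'],-c['R'].T@c['t'])
    np.savez(n+'.npz',p=p,d=d,**c)
    for t in ['press','wing_top','keyway','key','key_stand','spool','jar','hammer']:
        for r in mark_of(t,n)[:2]: print(t,round(r['score'],2),w(c,r['xyz']))
E
```

```text
pics
{'time': 0.0, 'q': array([-70.5892,   5.011 ,  10.0341,  95.0997,  -0.0003,  90.0007]), 'qd': array([0.0732, 0.076 , 0.0226, 0.1029, 0.0858, 0.0001]), 'joint_efforts': array([  0.0007, -52.0398,  46.4793,   0.0166,   0.    ,   0.    ]), 'ee_pos': array([ 0.1827, -0.5185,  0.2306]), 'tcp_rot': array([-179.9234,    0.0003,   19.41  ]), 'wrist_force': array([-0.9048,  0.5931,  0.9833]), 'torque': array([-0.0029,  0.0017,  0.04  ]), 'grasp_force': 0.0, 'opening': 0.08546709905106334} 0.0187
top [0.0496 0.6142 1.2479] [0.5023 0.0564 1.2967]
press 0.76 [0.6508 0.0929 0.0015]
wing_top 0.59 [0.605  0.1541 0.1329]
keyway 0.68 [0.5774 0.002  0.0964]
key 0.56 [ 0.4405 -0.3315  0.0527]
spool 0.74 [0.4238 0.0775 0.0011]
jar 0.83 [ 0.7088 -0.3402  0.0014]
hammer 0.63 [ 0.4911  0.4594 -0.0014]
side [0.4852 0.3735 1.0925] [0.031  0.639  1.0766]
press 0.75 [0.6555 0.0949 0.0047]
wing_top 0.73 [0.6104 0.1524 0.1373]
wing_top 0.44 [ 0.4407 -0.3321  0.0504]
keyway 0.76 [0.5847 0.0052 0.0963]
key 0.66 [ 0.4454 -0.333   0.0524]
key_stand 0.79 [ 0.4427 -0.3281  0.0003]
spool 0.61 [0.4273 0.0788 0.0017]
spool 0.55 [0.6534 0.0938 0.0055]
jar 0.83 [ 0.7133 -0.3342 -0.    ]
hammer 0.74 [0.5012 0.4645 0.0046]
```

View pics/top1.png

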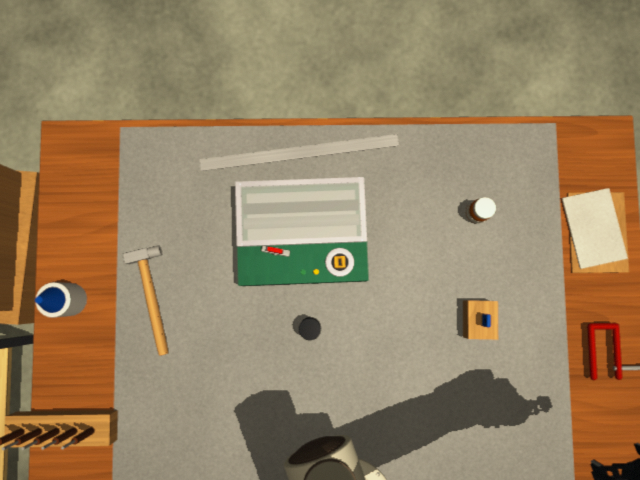

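View pics/side1.png

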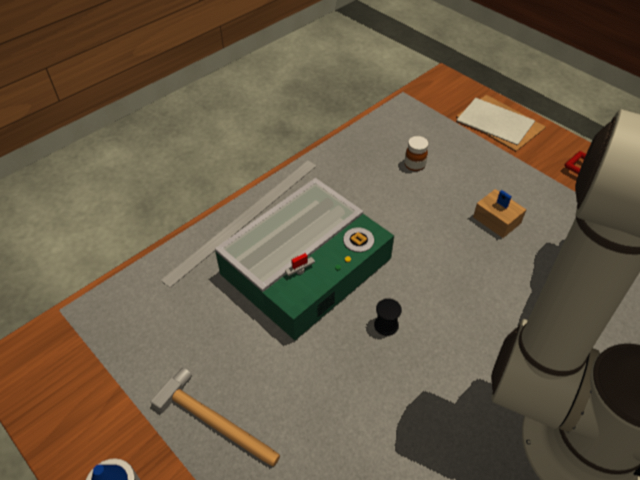

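```bash
python3 - <<'E'
from h import *
np.set_printoptions(precision=4,suppress=True)
for n in ['top','side']:
    z=np.load(n+'.npz'); X=cloud(z['d'],z); p=z['p'].astype(int)
    hsv=cv2.cvtColor(z['p'],cv2.COLOR_RGB2HSV)
    def rect(name,m):
        q=X[m][:,:2]; 
        if len(q)<5: print(name,len(q));return
        r=cv2.minAreaRect((q*1000).astype(np.float32)); print(n,name,len(q),r, q.mean(0), X[m][:,2].mean(), 'box',cv2.boxPoints(r).round().tolist())
    red=(hsv[...,1]>130)&((hsv[...,0]<8)|(hsv[...,0]>172))
    near=lambda x,y,r:np.hypot(X[...,0]-x,X[...,1]-y)<r
    rect('wing',red&near(.607,.153,.05)&(X[...,2]>.12))
    rect('bar',near(.607,.153,.05)&(X[...,2]>.1)&(X[...,2]<.112))
    blue=(hsv[...,1]>110)&(abs(hsv[...,0]-112)<14)
    rect('key',blue&near(.443,-.332,.05)&(X[...,2]>.08))
    rect('stand',near(.443,-.332,.09)&(abs(X[...,2]-.05)<.006))
    rect('cover+press',near(.653,.094,.25)&(X[...,2]>.075)&(X[...,2]<.102))
E
```

```text
top wing 68 ((604.8546142578125, 150.90228271484375), (32.75954818725586, 9.39566707611084), 78.45538330078125) [0.6046 0.1508] 0.13023736199769168 box [[597.0, 136.0], [606.0, 134.0], [613.0, 166.0], [604.0, 168.0]]
top bar 101 ((617.1282348632812, 152.49578857421875), (71.30997467041016, 36.39531707763672), 78.10984802246094) [0.6047 0.1498] 0.10492777731042059 box [[592.0, 121.0], [628.0, 114.0], [642.0, 184.0], [607.0, 191.0]]
key 2
top stand 1032 ((441.51409912109375, -332.08941650390625), (72.8298110961914, 89.23539733886719), 87.41960906982422) [ 0.4414 -0.3303] 0.05014696952494823 box [[395.0, -366.0], [484.0, -370.0], [488.0, -298.0], [399.0, -294.0]]
top cover+press 13260 ((652.347900390625, 92.74891662597656), (240.9893798828125, 300.6993713378906), 1.5077145099639893) [0.6516 0.0923] 0.09104222892117018 box [[528.0, 240.0], [536.0, -61.0], [777.0, -54.0], [769.0, 246.0]]
side wing 122 ((605.3812866210938, 154.08595275878906), (34.25981521606445, 11.159990310668945), 78.54486846923828) [0.6043 0.1543] 0.1294089760877159 box [[597.0, 138.0], [607.0, 136.0], [614.0, 170.0], [603.0, 172.0]]
side bar 166 ((623.84228515625, 150.38275146484375), (69.7198486328125, 58.16423797607422), 76.13434600830078) [0.605  0.1558] 0.10564284537817435 box [[587.0, 124.0], [644.0, 110.0], [660.0, 177.0], [604.0, 191.0]]
key 3
side stand 792 ((442.70269775390625, -328.6828308105469), (77.47088623046875, 93.7011489868164), 88.01998138427734) [ 0.439  -0.3232] 0.05085459436373219 box [[395.0, -366.0], [488.0, -369.0], [491.0, -292.0], [397.0, -288.0]]
side cover+press 12858 ((653.1651000976562, 93.6487808227539), (245.17518615722656, 304.92205810546875), 1.7580214738845825) [0.6457 0.1046] 0.09203553493765065 box [[526.0, 242.0], [535.0, -63.0], [780.0, -55.0], [771.0, 250.0]]
```

servo_tool:
  moves:
    - [[0,0,0],[0.031,-0.0246,0],100]
    - [[0,0,0],[0.031,-0.0246,0],100]
    - [[0,0,0],[0.031,-0.0246,0],100]
    - [[0,0,0],[0.031,-0.0246,0],100]
    - [[0,0,0],[0.031,-0.0246,0],100]
    - [[0,0,0],[0.031,-0.0246,0],100]
    - [[0,0,0],[0.031,-0.0246,0],100]
    - [[0,0,0],[0.031,-0.0246,0],100]
    - [[0,0,0],[0.031,-0.0246,0],100]
    - [[0,0,0],[0.031,-0.0246,0],100]
    - [[0,0,0],[0.031,-0.0246,0],100]
    - [[0,0,0],[0.031,-0.0246,0],100]

```text
time: 2.1
ee_pos: [0.4362, -0.1151, 0.2315]
tcp_rot: [180.0, -0.0, 19.4]
wrist_force: [0.0, -1.3, -0.6]
opening: 0.0854
grasp_force: 0.0
```

servo_tool:
  moves:
    - [[0,0,0],[0.031,-0.0246,0],60]
    - [[0,0,0],[0.031,-0.0246,0],60]
    - [[0,0,0],[0.031,-0.0246,0],60]
    - [[0,0,0],[0.031,-0.0246,0],60]
    - [[0,0,0],[0.031,-0.0246,0],60]
    - [[0,0,0],[0.031,-0.0246,0],60]
    - [[0,0,0],[0.015,-0.012,0],60]
    - [[0,0,0],[0,0,0],60]
    - [[0,0,0],[0,0,0],60]

```text
time: 3.0
ee_pos: [0.5719, 0.1007, 0.231]
tcp_rot: [180.0, 0.0, 19.5]
wrist_force: [-0.1, -0.6, 0.4]
opening: 0.0508
grasp_force: 0.0
```

```bash
python3 - <<'E'
from h import *
np.set_printoptions(precision=4,suppress=True)
o=get_obs(); print(o['time'],o['ee_pos'],o['tcp_rot'],o['q'],o['opening'])
p,d,c=snap('wrist'); save(p,'w1.png'); print(-c['R'].T@c['t'])
np.savez('w1.npz',p=p,d=d,**c)
for t in ['wing_top','keyway']:
    for r in mark_of(t,'wrist')[:2]: print(t,round(r['score'],2),w(c,r['xyz']))
E
```

```text
3.0 [0.5719 0.1007 0.231 ] [179.9965   0.0483  19.4521] [  9.9879   9.3264  14.8344  95.5551  -0.0113 170.5358] 0.0507754511387345
[0.65   0.1287 0.3747]
wing_top 0.96 [0.6052 0.1514 0.1352]
wing_top 0.48 [0.6501 0.0962 0.0037]
keyway 0.9 [0.5807 0.0058 0.0982]
```

View pics/w1.png

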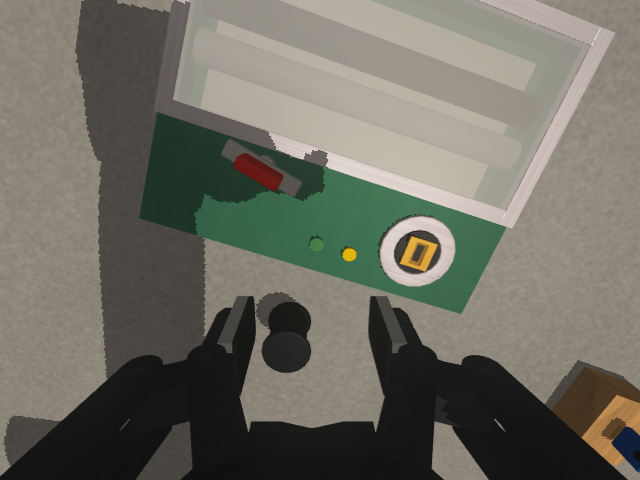

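```bash
python3 - <<'E'
from h import *
np.set_printoptions(precision=4,suppress=True)
z=np.load('w1.npz'); X=cloud(z['d'],z); hsv=cv2.cvtColor(z['p'],cv2.COLOR_RGB2HSV)
near=lambda x,y,r:np.hypot(X[...,0]-x,X[...,1]-y)<r
def rect(name,m):
    r=cv2.minAreaRect((X[m][:,:2]*1000).astype(np.float32)); print(name,m.sum(),r,X[m].mean(0),cv2.boxPoints(r).round(1).tolist())
red=(hsv[...,1]>130)&((hsv[...,0]<8)|(hsv[...,0]>172))
rect('wing',red&near(.605,.152,.04)&(X[...,2]>.125))
rect('bar',near(.605,.152,.04)&(X[...,2]>.1025)&(X[...,2]<.112))
ye=(hsv[...,1]>120)&(abs(hsv[...,0]-20)<10)&near(.5805,.005,.03)
rect('brass',ye&(X[...,2]>.089))
dep=near(.5805,.005,.018)&(X[...,2]<.087); print(dep.sum())
wh=near(.5805,.005,.05)&(hsv[...,1]<40)&(hsv[...,2]>150)&(X[...,2]>.086)
q=(X[wh][:,:2]*1000).astype(np.float32); print('ring',cv2.minEnclosingCircle(q),X[wh][:,2].mean())
gr=near(.65,.09,.25)&(abs(X[...,2]-.085)<.004)&(abs(hsv[...,0]-75)<20)&(hsv[...,1]>80); rect('strip',gr)
K=z['camera_matrix'];
# slot in image, projected on plane z=.093
g=cv2.cvtColor(z['p'],cv2.COLOR_RGB2GRAY); print(g[235:272:3,402:442:3])
E
```

```text
wing 773 ((604.9059448242188, 153.12081909179688), (33.72154235839844, 10.164037704467773), 78.60844421386719) [0.6056 0.1531 0.1315] [[596.5999755859375, 137.60000610351562], [606.5999755859375, 135.60000610351562], [613.2000122070312, 168.60000610351562], [603.2999877929688, 170.6999969482422]]
bar 905 ((604.9067993164062, 153.2393798828125), (64.02326202392578, 14.243335723876953), 78.18767547607422) [0.6067 0.1529 0.106 ] [[591.4000244140625, 123.4000015258789], [605.2999877929688, 120.4000015258789], [618.4000244140625, 183.10000610351562], [604.5, 186.0]]
brass 252 ((579.5518798828125, 7.383340358734131), (24.389978408813477, 24.00876808166504), 3.0378048419952393) [0.5833 0.0109 0.0941] [[566.7000122070312, 18.700000762939453], [568.0, -5.300000190734863], [592.4000244140625, -4.0], [591.0999755859375, 20.0]]
1
ring ((589.068603515625, 5.1078691482543945), 42.59135437011719) 0.09162025166451136
strip 2 ((557.0081176757812, 208.088623046875), (9.568870544433594, 0.0), 172.18423461914062) [0.557  0.2081 0.0854] [[561.7000122070312, 207.39999389648438], [561.7000122070312, 207.39
[... 162 characters left out ...]
5  41 170 179 158  69  64  66  64  65  56 184 210]
 [ 65  65  65 179 178 169 177 176 175  77  66  65  84 210]
 [ 65  66 169 176 175 117 130 130 161 176 176 176  61 175]
 [ 64  64 172 174 169  70  64  65 116 171 174 175  64 170]
 [ 64 142 175 176 135  63  63 108 119 174 172 106  63 173]
 [ 56 173 175 175  73  63  63 111 171 173 175  62  62 178]
 [ 90 176 174 137  62  63 102 113 174 170 103  61  65 197]
 [167 174 173  89  62  62 111 151 171 173  61  61 101 206]
 [175 173 140 129 128 123  85 171 169 145  61  67 191 207]
 [ 60  86 171 172 168 132 153 168 172  64  60 179 207 203]
 [ 62  60  60  60  83 168 170 169 148  69 183 211 206 200]
 [197 101  62  60  59  60  60  70 132 206 208 204 202 199]]
```

servo_tool:
  moves:
    - [[0,0,-8.5],[0,0,0],60]
    - [[0,0,-8.5],[0,0,0],60]
    - [[0,0,-8.5],[0,0,0],60]
    - [[0,0,-8.5],[0,0,0],60]
    - [[0,0,-8.5],[0,0,0],60]
    - [[0,0,-8.5],[0,0,0],60]
    - [[0,0,-8.5],[0,0,0],60]
    - [[0,0,-8.5],[0,0,0],60]
    - [[0,0,-8.5],[0,0,0],60]
    - [[0,0,-8.5],[0,0,0],60]
    - [[0,0,-8.5],[0,0,0],60]
    - [[0,0,-8.5],[0,0,0],60]

```text
time: 4.35
ee_pos: [0.5718, 0.0996, 0.2318]
tcp_rot: [180.0, 0.0, 121.7]
wrist_force: [-1.0, -0.1, 0.1]
opening: 0.0513
grasp_force: 0.0
```

servo_tool:
  moves:
    - [[0,0,-8.5],[0,0,0],60]
    - [[0,0,-8.5],[0,0,0],60]
    - [[0,0,-8.5],[0,0,0],60]
    - [[0,0,-8.5],[0,0,0],60]
    - [[0,0,-8.5],[0,0,0],60]
    - [[0,0,-8.5],[0,0,0],60]
    - [[0,0,-8.5],[0,0,0],60]
    - [[0,0,-8.5],[0,0,0],60]
    - [[0,0,-8.5],[0,0,0],60]
    - [[0,0,-8.5],[0,0,0],60]
    - [[0,0,-8.5],[0,0,0],60]
    - [[0,0,-8.5],[0,0,0],60]

```text
time: 5.55
ee_pos: [0.5718, 0.0997, 0.2318]
tcp_rot: [-180.0, 0.0, -136.3]
wrist_force: [-0.2, 0.2, -0.0]
opening: 0.051
grasp_force: 0.0
```

servo_tool:
  moves:
    - [[0,0,-8.5],[0,0,0],60]
    - [[0,0,-8.5],[0,0,0],60]
    - [[0,0,-8.5],[0,0,0],60]
    - [[0,0,-8.5],[0,0,0],60]
    - [[0,0,0],[0,0,0],60]

```text
time: 6.05
ee_pos: [0.5718, 0.0997, 0.2318]
tcp_rot: [-180.0, 0.0, -102.5]
wrist_force: [-0.1, 0.2, -0.5]
opening: 0.0515
grasp_force: 0.0
```

servo_tool:
  moves:
    - [[0,0,0],[-0.03,-0.0105,0],60]
    - [[0,0,0],[-0.0293,-0.0105,0.03],60]
    - [[0,0,-0.9],[0,0,0.03],60]
    - [[0,0,0],[0,0,0.03],60]
    - [[0,0,0],[0,0,0.022],60]
    - [[0,0,0],[0,0,0.01],60]
    - [[0,0,0],[0,0,0],60]
    - [[0,0,0],[0,0,0],0]
    - [[0,0,0],[0,0,0],0]
    - [[0,0,0],[0,0,0],0]
    - [[0,0,0],[0,0,0],0]
    - [[0,0,0],[0,0,0],0]
  force: 50

```text
time: 7.25
ee_pos: [0.605, 0.1543, 0.111]
tcp_rot: [180.0, 0.1, -101.7]
wrist_force: [-7.2, 0.6, 6.8]
opening: 0.0087
grasp_force: 50.5
```

servo_tool:
  moves:
    - [[0,0,7],[0,0,0],0]
    - [[0,0,7],[0,0,0],0]
    - [[0,0,7],[0,0,0],0]
    - [[0,0,7],[0,0,0],0]
    - [[0,0,7],[0,0,0],0]
    - [[0,0,7],[0,0,0],0]
    - [[0,0,7],[0,0,0],0]
    - [[0,0,7],[0,0,0],0]
    - [[0,0,7],[0,0,0],0]
    - [[0,0,7],[0,0,0],0]
    - [[0,0,7],[0,0,0],0]
    - [[0,0,0],[0,0,0],0]

```text
time: 8.45
ee_pos: [0.6064, 0.1524, 0.1111]
tcp_rot: [-179.8, 0.2, -179.0]
wrist_force: [0.4, -7.9, 4.6]
opening: 0.0086
grasp_force: 50.2
```

servo_tool:
  moves:
    - [[0,0,0],[0,0,0],60]
    - [[0,0,0],[0,0,0],60]
    - [[0,0,0],[0,0,0],60]
    - [[0,0,0],[0,0,-0.02],60]
    - [[0,0,0],[0,0,-0.04],60]
    - [[0,0,0],[0,0,-0.04],60]
    - [[0,0,0],[0,0,-0.03],60]
    - [[0,0,0],[0,0,0],60]
    - [[0,0,0],[0,0,0],60]

```text
time: 9.35
ee_pos: [0.6058, 0.1543, 0.2396]
tcp_rot: [180.0, 0.1, -178.7]
wrist_force: [0.2, -0.3, -1.5]
opening: 0.0515
grasp_force: 0.0
```

```bash
python3 - <<'E'
from h import *
np.set_printoptions(precision=4,suppress=True)
o=get_obs(); print(o['time'],o['ee_pos'],o['tcp_rot'],o['q'],o['opening'])
p,d,c=snap('wrist'); save(p,'w2.png'); print(-c['R'].T@c['t'])
X=cloud(d,c); hsv=cv2.cvtColor(p,cv2.COLOR_RGB2HSV)
near=lambda x,y,r:np.hypot(X[...,0]-x,X[...,1]-y)<r
def rect(name,m):
    r=cv2.minAreaRect((X[m][:,:2]*1000).astype(np.float32)); print(name,m.sum(),r)
red=(hsv[...,1]>130)&((hsv[...,0]<8)|(hsv[...,0]>172))
rect('wing',red&near(.605,.152,.04)&(X[...,2]>.125))
rect('bar',near(.605,.152,.04)&(X[...,2]>.1025)&(X[...,2]<.112))
for r in mark_of('keyway','wrist')[:1]: print(r['score'],w(c,r['xyz']))
np.savez('w2.npz',p=p,d=d,**c)
E
```

```text
9.35 [0.6058 0.1543 0.2396] [ 179.975     0.0643 -178.6694] [14.2817 15.9236 23.5872 97.5953  0.0099 12.951 ] 0.051479022177183906
[0.5239 0.1529 0.3833]
wing 575 ((604.2652587890625, 152.97984313964844), (33.775665283203125, 9.188130378723145), 1.3821995258331299)
bar 645 ((604.2335205078125, 153.08041381835938), (63.06175231933594, 13.642778396606445), 0.7781708836555481)
0.65 [0.5781 0.0041 0.0971]
```

View pics/w2.png

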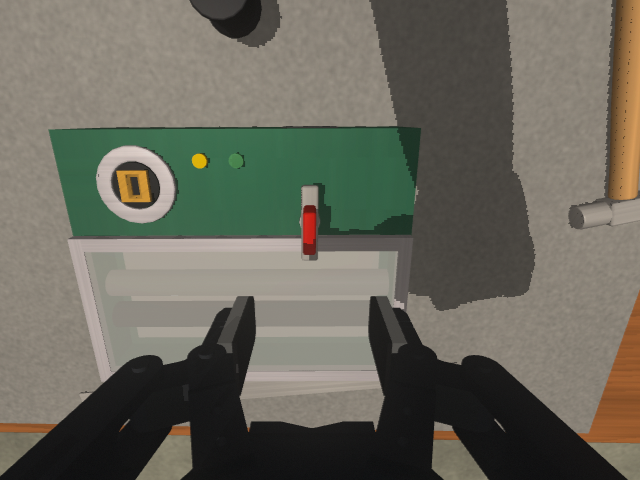

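servo_tool:
  moves:
    - [[0,0,0],[0.0145,-0.04,0],60]
    - [[0,0,0],[0.0145,-0.04,0],60]
    - [[0,0,0],[0.0145,-0.04,0],60]
    - [[0,0,0],[0.0145,-0.04,0],60]
    - [[0,0,0],[0.0145,-0.04,0],60]
    - [[0,0,0],[0.0145,-0.04,0],60]
    - [[0,0,0],[0.0145,-0.04,0],60]
    - [[0,0,0],[0.0145,-0.04,0],60]
    - [[0,0,0],[0.0145,-0.04,0],60]
    - [[0,0,0],[0.0145,-0.04,0],60]
    - [[0,0,0],[0.0145,-0.04,0],60]
    - [[0,0,0],[0.0145,-0.04,0],60]

```text
time: 10.65
ee_pos: [0.4413, -0.3311, 0.2379]
tcp_rot: [179.9, -0.1, -178.7]
wrist_force: [-0.1, 0.4, -0.1]
opening: 0.0515
grasp_force: 0.0
```

servo_tool:
  moves:
    - [[0,0,3.8],[0,0,0.02],60]
    - [[0,0,0],[0,0,0],60]
    - [[0,0,0],[0,0,0],60]

```text
time: 10.95
ee_pos: [0.4421, -0.3292, 0.2184]
tcp_rot: [179.9, -0.1, 177.6]
wrist_force: [-0.4, -0.3, 0.7]
opening: 0.0511
grasp_force: 0.0
```

```bash
python3 - <<'E'
from h import *
np.set_printoptions(precision=4,suppress=True)
o=get_obs(); print(o['time'],o['ee_pos'],o['tcp_rot'],o['q'],o['opening'])
p,d,c=snap('wrist'); save(p,'w3.png'); print(-c['R'].T@c['t'])
X=cloud(d,c); hsv=cv2.cvtColor(p,cv2.COLOR_RGB2HSV)
near=lambda x,y,r:np.hypot(X[...,0]-x,X[...,1]-y)<r
def rect(name,m):
    r=cv2.minAreaRect((X[m][:,:2]*1000).astype(np.float32)); print(name,m.sum(),r)
for r in mark_of('key','wrist')[:1]: print(r['score'],w(c,r['xyz']))
k=near(.442,-.331,.04)&(X[...,2]>.07); print(X[k][:,2].max(),np.median(hsv[k],0))
rect('keytop',k&(X[...,2]>X[k][:,2].max()-.004))
rect('stand',near(.442,-.331,.09)&(abs(X[...,2]-.05)<.005))
np.savez('w3.npz',p=p,d=d,**c)
E
```

```text
10.95 [ 0.4421 -0.3292  0.2184] [179.9163  -0.1071 177.6121] [-36.6797   5.0265   8.694   93.8031   0.0088 -34.2918] 0.051141798435844356
[ 0.3607 -0.3254  0.3623]
0.82 [ 0.4401 -0.3315  0.0499]
0.3160975445356453 [30. 14. 20.]
keytop 1313 ((423.4388732910156, -327.90081787109375), (45.69144058227539, 4.600416660308838), 87.59642791748047)
stand 6919 ((440.6526794433594, -330.3011169433594), (70.19189453125, 90.71465301513672), 88.03578186035156)
```

View pics/w3.png

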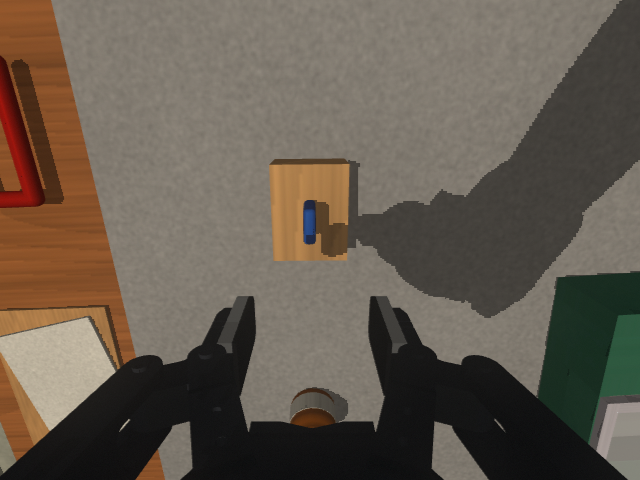

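```bash
python3 - <<'E'
from h import *
z=np.load('w3.npz');X=cloud(z['d'],z)
k=(np.hypot(X[...,0]-.442,X[...,1]+.331)<.03)&(X[...,2]>.085)&(X[...,2]<.1)
print(X[k].mean(0),cv2.minAreaRect((X[k][:,:2]*1000).astype(np.float32)),k.sum())
for n in ('w1','w2'):  # slot: dark blob in brass, rays intersected with z=.093
    z=np.load(n+'.npz');K=z['camera_matrix'];hsv=cv2.cvtColor(z['p'],cv2.COLOR_RGB2HSV)
    ye=((hsv[...,1]>120)&(abs(hsv[...,0].astype(int)-20)<8)&(hsv[...,2]>150)).astype(np.uint8)
    u0,v0=(420,253) if n=='w1' else (135,186)
    m=np.zeros_like(ye);m[v0-35:v0+35,u0-35:u0+35]=ye[v0-35:v0+35,u0-35:u0+35]
    C=-z['R'].T@z['t']
    def pl(P):
        r=np.c_[(P[:,0]-K[0,2])/K[0,0],(P[:,1]-K[1,2])/K[1,1],np.ones(len(P))]@z['R']
        return (C+r*((.093-C[2])/r[:,2])[:,None])[:,:2]*1000
    cs,h=cv2.findContours(m,cv2.RETR_CCOMP,cv2.CHAIN_APPROX_NONE)
    for c,hh in zip(cs,h[0]):
        if len(c)>20: print(n,'hole' if hh[3]>=0 else 'outer',cv2.minAreaRect(pl(c[:,0].astype(float)).astype(np.float32)))
E
```

```text
[ 0.43898311 -0.33024718  0.09227033] ((439.7797546386719, -330.21893310546875), (9.792581558227539, 29.14472770690918), 87.22325897216797) 460
w1 outer ((578.3468017578125, 6.996913433074951), (26.06088638305664, 24.039459228515625), 1.3909733295440674)
w1 hole ((577.8566284179688, 6.575227737426758), (19.542587280273438, 11.124886512756348), 2.2449538707733154)
w2 outer ((578.8948364257812, 6.82623815536499), (24.918500900268555, 23.980270385742188), 1.2983241081237793)
w2 hole ((578.3831787109375, 6.365246772766113), (19.10027313232422, 11.391721725463867), 1.847908616065979)
```

servo_tool:
  moves:
    - [[0,0,0],[0.0023,-0.001,0.03],50]
    - [[0,0,0],[0,0,0.04],50]
    - [[0,0,0],[0,0,0.04],50]
    - [[0,0,0],[0,0,0.03],50]
    - [[0,0,0],[0,0,0.02],50]
    - [[0,0,0],[0,0,0],50]
    - [[0,0,0],[0,0,0],0]
    - [[0,0,0],[0,0,0],0]
    - [[0,0,0],[0,0,0],0]
    - [[0,0,0],[0,0,0],0]
    - [[0,0,0],[0,0,0],0]
  force: 80

```text
time: 12.15
ee_pos: [0.4411, -0.3313, 0.0614]
tcp_rot: [-179.9, 0.2, 177.5]
wrist_force: [0.4, 1.4, 7.9]
opening: 0.0089
grasp_force: 78.1
```

servo_tool:
  moves:
    - [[0,0,0],[0,0,-0.015],0]
    - [[0,0,0],[0,0,-0.025],0]
    - [[0,0,0],[0,0,-0.03],0]
    - [[0,0,0],[0,0,-0.03],0]
    - [[0,0,0],[-0.0137,0.0382,0],0]
    - [[0,0,0],[-0.0137,0.0382,0],0]
    - [[0,0,0],[-0.0137,0.0382,0],0]
    - [[0,0,0],[-0.0137,0.0382,0],0]
    - [[0,0,0],[-0.0137,0.0382,0],0]
    - [[0,0,0],[-0.0137,0.0382,0],0]
    - [[0,0,0],[-0.0137,0.0382,0],0]
    - [[0,0,0],[-0.0137,0.0382,0],0]

```text
time: 13.35
ee_pos: [0.5635, -0.0287, 0.1609]
tcp_rot: [-180.0, 0.1, 177.5]
wrist_force: [1.8, 0.3, -0.1]
opening: 0.0087
grasp_force: 78.2
```

servo_tool:
  moves:
    - [[0,0,0],[-0.0137,0.0382,0],0]
    - [[0,0,-4.1],[0,0,0],0]
    - [[0,0,0],[0,0,0],0]
    - [[0,0,0],[0,0,0],0]

```text
time: 13.75
ee_pos: [0.5783, 0.007, 0.1601]
tcp_rot: [-180.0, 0.0, -178.5]
wrist_force: [-0.3, -0.1, -0.7]
opening: 0.009
grasp_force: 78.4
```

```bash
python3 - <<'E'
from h import *
np.set_printoptions(precision=4,suppress=True)
o=get_obs(); print(o['time'],o['ee_pos'],o['tcp_rot'],o['q'],o['opening'],o['wrist_force'])
p,d,c=snap('wrist'); a=p[180:480,160:480]
s,ds,cs=snap('side'); np.savez('s2.npz',p=s,d=ds,**cs); np.savez('w4.npz',p=p,d=d,**c)
K=cs['camera_matrix'];q=K@(cs['R']@o['ee_pos']+cs['t']);u,v=(q[:2]/q[2]).astype(int);print(u,v)
b=s[v-60:v+60,u-64:u+64]
save(np.hstack([cv2.resize(a,(400,375)),cv2.resize(b,(400,375),interpolation=cv2.INTER_CUBIC)]),'w4.png')
E
```

```text
13.75 [0.5783 0.007  0.1601] [-179.989     0.0301 -178.4941] [ 0.7032  7.9628  5.4557 87.4627 -0.0106 -0.8027] 0.009032597962069714 [-0.3271 -0.0891 -0.7451]
360 218
```

View pics/w4.png

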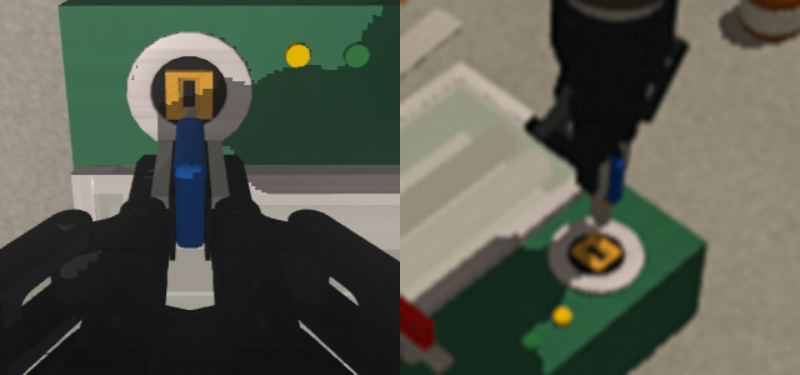

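```bash
python3 - <<'E'
from h import *
np.set_printoptions(precision=4,suppress=True)
for n in ('w4','s2'):
    z=np.load(n+'.npz');X=cloud(z['d'],z);hsv=cv2.cvtColor(z['p'],cv2.COLOR_RGB2HSV)
    b=(hsv[...,1]>120)&(abs(hsv[...,0].astype(int)-112)<15)&(np.hypot(X[...,0]-.578,X[...,1]-.007)<.04)&(X[...,2]>.13)
    P=X[b]; print(n,len(P),np.percentile(P,[2,10,50,90,98],axis=0))
    for lo in np.arange(.14,.2,.006):
        q=P[abs(P[:,2]-lo)<.003]
        if len(q)>5: print(lo.round(3),len(q),np.percentile(q[:,0],[5,50,95]),np.percentile(q[:,1],[5,50,95]))
E
```

```text
w4 2426 [[0.5622 0.0029 0.1594]
 [0.5626 0.0038 0.1689]
 [0.5677 0.0074 0.1908]
 [0.5856 0.0111 0.1921]
 [0.5895 0.012  0.1925]]
0.158 76 [0.5622 0.5628 0.5644] [0.0033 0.0072 0.0112]
0.164 127 [0.5622 0.5628 0.5644] [0.0031 0.0074 0.0115]
0.17 146 [0.5621 0.5628 0.5641] [0.0032 0.0074 0.0116]
0.176 166 [0.5621 0.5628 0.5648] [0.003  0.0072 0.0116]
0.182 189 [0.5623 0.563  0.5651] [0.0027 0.007  0.0117]
0.188 585 [0.5625 0.5664 0.5892] [0.0031 0.0071 0.012 ]
0.194 1137 [0.5647 0.5764 0.5885] [0.0041 0.0077 0.0112]
s2 61 [[0.5633 0.0028 0.1607]
 [0.5638 0.0041 0.1651]
 [0.5667 0.0092 0.1825]
 [0.5705 0.0122 0.1935]
 [0.5749 0.0141 0.204 ]]
0.164 10 [0.5641 0.5667 0.5695] [0.0054 0.0096 0.0132]
0.176 9 [0.5641 0.5664 0.5701] [0.0074 0.0104 0.0117]
0.182 8 [0.5628 0.5644 0.5681] [0.0086 0.0094 0.0113]
0.188 12 [0.5646 0.5664 0.5723] [0.0015 0.0072 0.0116]
0.194 13 [0.5647 0.5696 0.5748] [0.003  0.0055 0.0105]
```

servo_tool:
  moves:
    - [[0,0,0],[-0.0004,-0.0006,0.01],0]
    - [[0,0,0],[0,0,0.01],0]
    - [[0,0,0],[0,0,0.005],0]
    - [[0,0,0],[0,0,0.003],0]
    - [[0,0,0],[0,0,0.003],0]
    - [[0,0,0],[0,0,0.002],0]
    - [[0,0,0],[0,0,0],0]
  force: 100

```text
time: 14.55
ee_pos: [0.5788, 0.0068, 0.1262]
tcp_rot: [180.0, 0.0, -178.4]
wrist_force: [0.5, -0.7, 0.0]
opening: 0.0084
grasp_force: 100.3
```

servo_tool:
  moves:
    - [[0,0,0],[0,0,0.002],0]
    - [[0,0,0],[0,0,0.002],0]
    - [[0,0,1],[0,0,0.001],0]
    - [[0,0,-1],[0,0,0.001],0]
    - [[0,0,-1],[0,0,0.001],0]
    - [[0,0,1],[0,0,0.001],0]

```text
time: 15.15
ee_pos: [0.5789, 0.0067, 0.1184]
tcp_rot: [-180.0, 0.0, -178.4]
wrist_force: [1.0, -0.6, 0.5]
opening: 0.008
grasp_force: 100.4
```

servo_tool:
  moves:
    - [[0,0,1.5],[0,0,0.001],0]
    - [[0,0,-1.5],[0,0,0.001],0]
    - [[0,0,-1.5],[0,0,0.001],0]
    - [[0,0,1.5],[0,0,0.001],0]
    - [[0,0,1.5],[0,0,0.001],0]
    - [[0,0,-1.5],[0,0,0.001],0]

```text
time: 15.75
ee_pos: [0.5788, 0.0068, 0.1121]
tcp_rot: [180.0, 0.0, -178.4]
wrist_force: [2.3, 0.6, 0.6]
opening: 0.0087
grasp_force: 100.9
```

servo_tool:
  moves:
    - [[0,0,-1.5],[0,0,0.001],0]
    - [[0,0,1.5],[0,0,0.001],0]
    - [[0,0,1.5],[0,0,0.001],0]
    - [[0,0,-1.5],[0,0,0.001],0]
    - [[0,0,-1.5],[0,0,0.001],0]
    - [[0,0,1.5],[0,0,0.001],0]

```text
time: 16.35
ee_pos: [0.5788, 0.0067, 0.1061]
tcp_rot: [-180.0, 0.0, -178.3]
wrist_force: [3.4, -0.5, 1.1]
opening: 0.0086
grasp_force: 101.0
```

servo_tool:
  moves:
    - [[0,0,0],[0,0,0.001],0]
    - [[0,0,0],[0,0,0.001],0]
    - [[0,0,0],[0,0,0.001],0]

```text
time: 16.65
ee_pos: [0.5789, 0.0067, 0.1043]
tcp_rot: [-180.0, 0.1, -178.4]
wrist_force: [0.4, -0.3, 14.2]
opening: 0.0084
grasp_force: 102.5
```

```bash
python3 - <<'E'
from h import *
np.set_printoptions(precision=4,suppress=True)
o=get_obs(); print(o['ee_pos'],o['tcp_rot'],o['opening'],o['wrist_force'],o['torque'])
p,d,c=snap('wrist'); X=cloud(d,c);hsv=cv2.cvtColor(p,cv2.COLOR_RGB2HSV)
b=(hsv[...,1]>120)&(abs(hsv[...,0].astype(int)-112)<15)&(np.hypot(X[...,0]-.578,X[...,1]-.007)<.04)&(X[...,2]>.09)
P=X[b];print(len(P),np.percentile(P,[2,10,50,90,98],axis=0))
a=p[180:480,160:480]; save(cv2.resize(a,(640,600)),'w5.png')
E
```

```text
[0.5789 0.0067 0.1043] [-179.9963    0.0671 -178.3898] 0.008437852580147351 [ 0.3701 -0.3061 14.2331] [0.0462 0.0074 0.0305]
2367 [[0.5629 0.0026 0.1038]
 [0.5632 0.0036 0.1129]
 [0.5679 0.0071 0.135 ]
 [0.5861 0.0108 0.1362]
 [0.5903 0.0115 0.1367]]
```

View pics/w5.png

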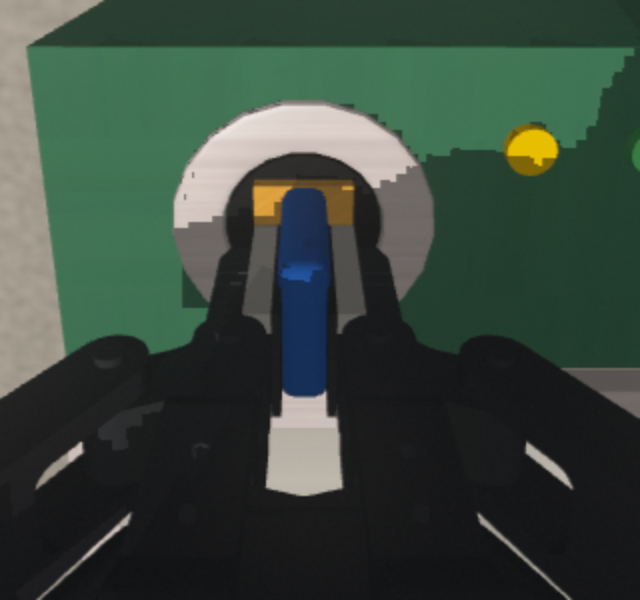

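servo_tool:
  moves:
    - [[0,0,1.5],[0,0,0.0005],0]
    - [[0,0,-1.5],[0,0,0.0005],0]
    - [[0,0,-1.5],[0,0,0.0003],0]
    - [[0,0,1.5],[0,0,0],0]
  force: 110

```text
time: 17.1
ee_pos: [0.5791, 0.0067, 0.1043]
tcp_rot: [-180.0, 0.1, -178.3]
wrist_force: [-0.3, -0.4, 16.0]
opening: 0.0082
grasp_force: 108.6
```

servo_tool:
  moves:
    - [[0,0,0],[0,0,0.001],0]
    - [[0,0,0],[0,0,0.001],0]
    - [[0,0,0],[0,0,0],0]

```text
time: 17.4
ee_pos: [0.5793, 0.0068, 0.1041]
tcp_rot: [-180.0, 0.2, -178.4]
wrist_force: [-6.3, -0.6, 28.6]
opening: 0.0082
grasp_force: 110.6
```

servo_tool:
  moves:
    - [[0,0,2],[0,0,-0.0015],0]
    - [[0,0,6],[0,0,0],0]
    - [[0,0,6],[0,0,0],0]
    - [[0,0,6],[0,0,0],0]
    - [[0,0,6],[0,0,0],0]
    - [[0,0,6],[0,0,0],0]
    - [[0,0,0],[0,0,0],0]
  force: 120

```text
time: 18.1
ee_pos: [0.5792, 0.0064, 0.1042]
tcp_rot: [179.9, 0.2, 149.4]
wrist_force: [-2.5, -2.0, 18.1]
opening: 0.008
grasp_force: 118.1
```

servo_tool:
  moves:
    - [[0,0,6],[0,0,0],0]
    - [[0,0,6],[0,0,0],0]
    - [[0,0,6],[0,0,0],0]
    - [[0,0,6],[0,0,0],0]
    - [[0,0,6],[0,0,0],0]
    - [[0,0,6],[0,0,0],0]
    - [[0,0,6],[0,0,0],0]
    - [[0,0,6],[0,0,0],0]
    - [[0,0,6],[0,0,0],0]
    - [[0,0,6],[0,0,0],0]
    - [[0,0,1],[0,0,0],0]
    - [[0,0,0],[0,0,0],0]

```text
time: 19.3
ee_pos: [0.5785, 0.0059, 0.1042]
tcp_rot: [179.9, 0.1, 88.5]
wrist_force: [-5.6, -4.0, 22.2]
opening: 0.0081
grasp_force: 118.3
```

```bash
python3 - <<'E'
from h import *
np.set_printoptions(precision=4,suppress=True)
o=get_obs(); print(o['time'],o['ee_pos'],o['tcp_rot'],o['opening'],o['wrist_force'],o['torque'])
p,d,c=snap('wrist'); X=cloud(d,c);hsv=cv2.cvtColor(p,cv2.COLOR_RGB2HSV)
b=(hsv[...,1]>120)&(abs(hsv[...,0].astype(int)-112)<15)&(np.hypot(X[...,0]-.578,X[...,1]-.007)<.04)&(X[...,2]>.09)
P=X[b];print(len(P),np.percentile(P,[2,50,98],axis=0))
T=P[P[:,2]>.133];print('bow',cv2.minAreaRect((T[:,:2]*1000).astype(np.float32)))
s,ds,cs=snap('side')
save(np.hstack([cv2.resize(p[150:450,160:480],(400,375)),cv2.resize(s[160:310,210:410],(400,375))]),'w6.png')
E
```

```text
19.3 [0.5785 0.0059 0.1042] [179.8998   0.0894  88.5416] 0.008095293164293919 [-5.6307 -3.9845 22.1921] [-0.9441  1.2898  0.1046]
2324 [[ 0.5747 -0.0045  0.1041]
 [ 0.5791  0.0182  0.1349]
 [ 0.5836  0.0231  0.1367]]
bow ((578.8778686523438, 8.391554832458496), (29.714942932128906, 9.280858039855957), 88.35598754882812)
```

View pics/w6.png

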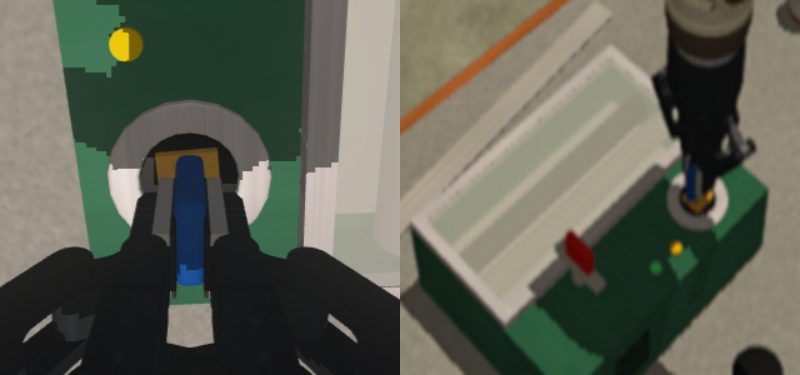

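```bash
python3 -c "
from workcell import *
print(job_done())"
```

```text
the job is handed in; nothing more can be done
None
```

I handed the job in at about 19.4 s: the turnbutton lies square across the cover's edge, and the key went fully home before I turned it. The tool turned 93° clockwise, putting the plug at about 89° by eye, with the gripper still holding it; the arm did not touch the spool, jar or hammer.

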